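Take the filter out of the airbrush extractor and hold it up for inspection

ROBOT

A 6-joint arm with a two-finger parallel gripper is mounted at the origin on a cart in front of the work surface, level with it; the furniture and walls round the work are solid. World frame = base frame: x ahead of the robot, y to its left, z up, the work surface at z = 0. Lengths are in m, angles in rad, forces in N, time in s.
With the tool pointing down it reaches from about 0.375 to 0.975 m from the base axis. Payload 3.8 kg.
Tool frame: the origin (TCP) lies on the mounting face of the last link; the fingertips stand 173 mm ahead of it and the grasp point (between the pads) lies 155 mm ahead of it; z points along the fingers, y is the line along which they close (so a half turn about z gives the same grasp; the last joint's range is limited). The gripper opens to 85 mm and grips with 20 to 120 N. Pads are 22 mm wide; open, the fingers measure 114 mm over their backs; the gripper's body (76 mm by 85 mm) begins 54 mm behind the grasp point. The pads swing forward as they close: fully open they stand 13 mm farther back than shut.
Start: joints at [-1.25, 0.264, 1.604, -0, 1.274, -0.037], TCP at [0.236, -0.632, 0.405] pointing down, gripper open.
Joint ranges: [-2.63, 2.63], [-0.94, 2.18], [0.31, 2.57], [-1.31, 4.45], [0, 2.66], [-2.55, 2.55]. Speed limits (rad/s): [2.57, 2.57, 3.14, 3.14, 3.14, 3.14].

INTERFACE

Orientations are given as a rotation vector (axis times angle).
In Python, from workcell import bot gives the robot as it stands.
- The arm moves only by the tool drive_tool, never from a script. Its argument "increments" is a list of rows, each an object with "delta_pos": the shift along the tool's x, y, z in mm, a list of three; "turn": the turn about the tool's z in rad; "jaw": the opening, from -1 (shut) to 1 (fully open). A call has 1 to 8 rows; each row shifts and turns the commanded pose from where the row before left it, along the tool's axes as they then stand; what a row does not reach is not made up. A row lasts 1/12 s, in which the tool goes at most 41.7 mm and 7.16 degrees, less where a joint would pass 70% of its speed; a pose out of reach is approached as far as the arm can. A call is refused whole if a number of a shift passes 41.7 or a number of a turn 0.125, either way. A call with a gripper value outside its range is refused whole. The fingers move at their own pace and stop on an object; "grip_force" is the grip in N (left out, the last holds). Time passes only in rows, so rows that do not move let the fingers close. It gives the time, the measured TCP pose, the force, the opening and the grip force at its end, in the units of the state.
- bot.read_state(): the state, without advancing time (a new reading comes with each control period).
- bot.read_camera(name): name is "scene" or "top" or "wrist"; returns a dict with "pixels" (420x560x3 uint8, red, green, blue), "fovy" (degrees; the focal length in pixels is half the picture's height over the tangent of half this angle, whatever the lens; pixels are square), "cx", "cy" (the principal point, pixels), "camera_from_world" (4x4, takes a point from world to camera coordinates); the wrist camera has in their place "hand_eye" (4x4, takes a point from camera to tool coordinates, whose origin is the TCP and whose axes are the flange's). Camera axes: x right, y down, z forward; pixel columns grow to the right and rows downward; lengths in m; the calibration is good to about 2 mm. The wrist camera is an equidistant fisheye: a pixel r from the principal point sees the ray r / f radians off the axis. A picture is of the moment at which its call begins: read the wrist's pose just before it. There is no depth.
- bot.finish_job(): hands the job in; it is judged then, once.
The state is a dict: "time": time; "q": joint angles; "joint_vel": joint speeds; "joint_torque": joint torques, N m; "tool_pos": TCP position; "tcp_rot": TCP orientation; "wrist_force": force on the tool from outside, world axes, zero at the start; "torque": the same for the moment, N m; "width": opening from 0.0 (shut) to 1.0 (fully open); "grip_force": force on a finger pad.
Only numpy, scipy, OpenCV 4.12 (cv2) and the standard library are available. Lean on these libraries where they do the work, as an engineer would, in place of code of your own. Each camera call takes 0.05 s, during which the arm holds its last target. There are 200 camera calls.

TASK

Check the filter of the small white airbrush extractor: swing its blue hinged hood up by the bar handle until it leans back past upright, then draw the filter cartridge straight up out of its slot by the orange tab. Hold the cartridge upright over the middle of the round tin lid, its lower edge about 10 cm above the table and its broad side turned parallel to the table's near edge so that it faces the robot, and finish while still holding it there. Leave the hood open, and do not disturb the tin lid or the bottles, tubes and pot.

Things in the scene. Friction and masses are not known exactly. Their poses are not given: they have to be found in the camera images.
- extractor: white airbrush extractor fixed to the table: case 100 (x) x 80 (y) x 80 (z) mm, origin at the centre of its underside, z up. Its front faces -x (roughly the robot's left); the hood is hinged on the rear (+x) top edge. Filter slot 67 (x) x 15 (y) mm in its top, centred at x = -6 mm, y = 0, floor 14 mm above the table
- hood (a joint): angle (rad) of the blue hood: 0 closed, growing as its front edge rises, stop at 2.1. A stiff hinge: the hood stays at whatever angle it is left; lifting it takes about 2 N at the handle. At the start it is closed or slightly ajar
- hood_hinge (a point): middle of the hinge line (extractor x = +50 mm, 81 mm above the table); moves with the hood: y is along the hinge line, -x points to the front of the hood. The hood is a cover 100 (x) x 80 (y) x 30 (z) mm, open underneath, walls 3 mm
- hood_grip (a point): middle of the hood's steel bar handle: round bar 8 mm thick, 48 mm long, parallel to the hinge line (y), on two end posts 30 mm above the hood's top; 80 mm in front of (-x) and 60 mm above the hinge line when closed. It may turn between the fingers as the hood swings. Axes as the hood's
- filter: filter cartridge: grey plate 64 (x) x 12 (y) x 66 (z) mm, white pleats on both broad sides (normals +-y), about 80 g; origin at the centre of its underside, z up. Orange tab 30 x 10 x 22 mm on the middle of its top. At the start it stands in the slot under the hood, axes parallel to the extractor's; plate top level with the case top, only the tab stands out
- filter_tab (a point): centre of the orange tab, 77 mm above the filter's origin; grip it across its 10 mm thickness (along y). Axes as the filter's
- tin_lid: round grey-smeared tin lid lying loose on the table, 136 mm across, 8 mm high; origin at the centre of its underside
- near_edge (a point): fixed direction mark on the table top, 450 mm straight ahead of the base axis (nothing to see there): y runs parallel to the table's near edge, x points straight away from the robot, z up
- paint_bottle_0: blue paint bottle standing, 68 mm across, 207 mm high; bystander, origin under its centre
- paint_bottle_1: yellow paint bottle standing, 72 mm across, 209 mm high; bystander, origin under its centre
- red_bottle: red paint bottle standing, 66 mm across, 162 mm high; bystander, origin under its centre
- paint_pot_0: small white open pot, 47 mm across, 36 mm high; bystander, origin under its centre
- purple_tube: purple paint tube lying, 113 x 30 x 27 mm; bystander, origin under its centre

How it is judged:
On the way, in this order (a step that is already met when the one before it is completed fails the run):
1. the hood is swung up past 80 degrees while the filter is still in its slot (value of joint hood above 1.4 rad and z of filter in the frame of extractor below 0.03 m), for 0.2 s.
2. the filter is gripped and drawn wholly out of the slot, upright (z of filter in the frame of extractor above 0.082 m and angle between filter's own z axis and vertical below 0.35 rad and contact force between the fingers and filter above 1 N), for 0.1 s.
At the end, for the whole second after the job is handed in: The fingers alone hold the filter still: within 40 mm (horizontally) of the tin lid's centre, lower edge 60 to 150 mm above the table, upright within 0.2 rad, broad side (either) parallel to the near edge within 0.26 rad; the hood stands open beyond 1.3 rad (horizontal distance between filter and tin_lid below 0.04 m and height (world z) of filter between 0.06 and 0.15 m and angle between filter's own z axis and vertical below 0.2 rad and angle between the y axis of filter and the x axis of near_edge, either way round below 0.26 rad and linear speed of filter below 0.03 m/s and contact force between the fingers and filter above 1 N and contact force between filter and extractor below 0.1 N and contact force between filter and tin_lid below 0.1 N and value of joint hood above 1.3 rad); the arm keeps its last pose, push and grip.
It fails at once if the tin lid is shifted more than 15 mm (distance of tin_lid from where it was at the start of the episode above 0.015 m).
It fails at once if a bottle, tube or pot is shifted more than 25 mm (distance of any of paint_bottle_0, paint_bottle_1, red_bottle, paint_pot_0, purple_tube from where it was at the start of the episode above 0.025 m).
It also fails if it takes over 48 s, if anything falls off the work surface, if the arm or the gripper's body presses on something with over 40 N, if the wrist force passes 120 N, or if a joint passes its speed limit or range.

## Working session

There is one attempt and no reset: what is moved stays moved. The work goes in short steps, Python scripts to look and compute and a tool call to move; the robot and the scene stay as the last step left them, time stands still between calls to the robot, and variables do not carry over. Pictures are saved under pics/ and viewed, at most 13 in all, crops included, and the job is handed in when it is done.

Besides the shell and the picture viewer there is one more tool, called after ">>>" by a JSON object that holds its "op" and its "data", one argument or row to a line. drive_tool: Moves the arm, as the interface text tells. Its arguments: {"type":"object","properties":{"increments":{"type":"array"},"grip_force":{"type":"number"}},"required":["increments"]}

```bash
mkdir -p pics
python3 - <<'E'
from workcell import bot
import cv2,numpy as np
s=bot.read_state();print({k:np.round(v,3).tolist() for k,v in s.items()})
for n in("scene","top","wrist"):
    c=bot.read_camera(n);cv2.imwrite(f"pics/{n}0.png",c["pixels"][:,:,::-1])
    print(n,c["fovy"],c["cx"],c["cy"],np.round(c.get("camera_from_world",c.get("hand_eye")),4).tolist())
a=np.hstack([cv2.imread(f"pics/{n}0.png") for n in("scene","top")])
E
```

```text
{'time': 0.0, 'q': [-1.25, 0.265, 1.605, -0.0, 1.274, -0.037], 'joint_vel': [0.001, -0.002, 0.001, 0.001, -0.002, 0.0], 'joint_torque': [0.001, -51.512, -36.731, 0.0, 0.013, 0.0], 'tool_pos': [0.236, -0.632, 0.403], 'tcp_rot': [-3.089, -0.559, 0.001], 'wrist_force': [0.529, 0.151, -0.328], 'torque': [0.067, -0.002, 0.062], 'grip_force': 0.0, 'width': 1.0}
scene 54.95867497441106 274.43857762665857 216.5579186982136 [[-0.5072, 0.8618, -0.0095, 0.2526], [0.7594, 0.4417, -0.4777, -0.3635], [-0.4075, -0.2496, -0.8784, 1.1913], [0.0, 0.0, 0.0, 1.0]]
top 42.708581799441795 270.0773964358098 204.81005169333636 [[0.4019, -0.9157, 0.0086, -0.2084], [-0.8574, -0.3795, -0.3476, 0.5201], [0.3216, 0.1323, -0.9376, 1.1525], [0.0, 0.0, 0.0, 1.0]]
wrist 65.70646984690485 277.2429975386659 212.81161241226079 [[-0.0011, -0.9621, -0.2726, 0.0683], [1.0, -0.0011, -0.0002, 0.0009], [-0.0001, -0.2726, 0.9621, 0.0311], [0.0, 0.0, 0.0, 1.0]]
```

View pics/top0.png

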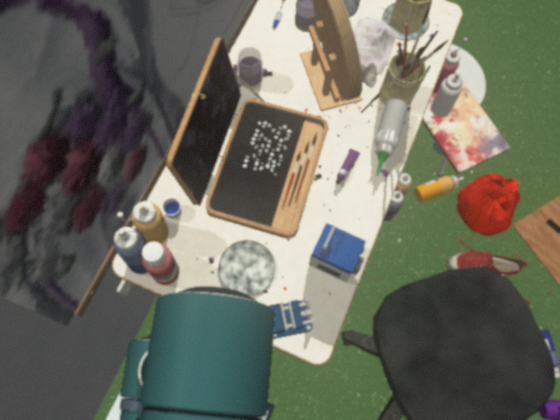

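View pics/scene0.png

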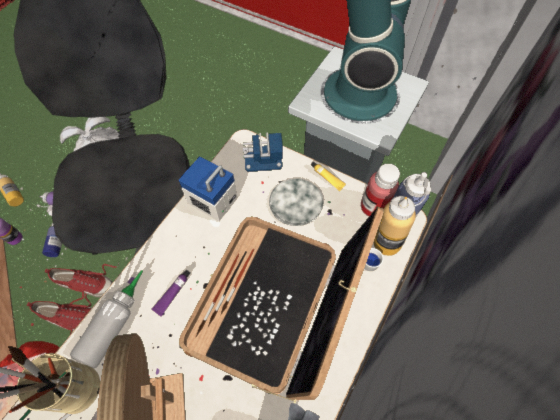

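The top view shows the hood at about (338,250) and the lid at (246,268). In the scene view they are at (207,183) and (297,200). I'll zoom in on the extractor in both views.

Run:
```python
import cv2,numpy as np
s=cv2.imread("pics/scene0.png")[145:225,165:245];t=cv2.imread("pics/top0.png")[215:295,300:380]
f=lambda a:cv2.resize(a,(400,400),interpolation=cv2.INTER_CUBIC)
cv2.imwrite("pics/crop1.png",np.hstack([f(s),f(t)]))
```

```text
(no output)
```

View pics/crop1.png

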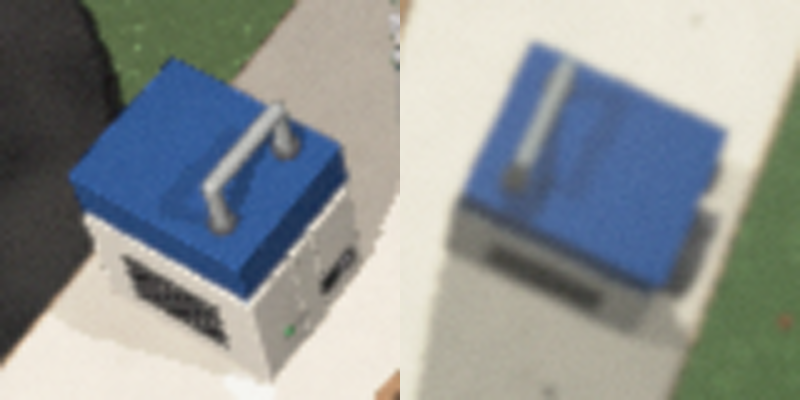

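In the crop, the hood top corners and both bar ends show clearly in both views. I'll triangulate them and fit the lid ellipse.

```bash
cat > h.py <<'E'
import cv2,numpy as np
from workcell import bot
from scipy.spatial.transform import Rotation as R
def K(c):
    f=210/np.tan(np.radians(c["fovy"])/2); return np.array([[f,0,c["cx"]],[0,f,c["cy"]],[0,0,1]])
def P(c): return K(c)@np.array(c["camera_from_world"])[:3]
def ray(c,uv):
    T=np.array(c["camera_from_world"]);d=T[:3,:3].T@np.linalg.inv(K(c))@[*uv,1];return -T[:3,:3].T@T[:3,3],d
def plane(c,uv,z):
    o,d=ray(c,uv);return o+d*(z-o[2])/d[2]
def tri(c1,p1,c2,p2):
    X=cv2.triangulatePoints(P(c1),P(c2),np.array(p1,float).reshape(2,1),np.array(p2,float).reshape(2,1));return (X[:3]/X[3]).ravel()
E
python3 - <<'E'
from h import *
s=bot.read_camera("scene");t=bot.read_camera("top")
S=lambda x,y:(165+(x+.5)/5-.5,145+(y+.5)/5-.5);T=lambda x,y:(300+(x-400+.5)/5-.5,215+(y+.5)/5-.5)
np.set_printoptions(precision=4,suppress=True)
for n,a,b in [("fn",(343,147),(470,195)),("ff",(243,272),(533,42)),("rn",(172,58),(655,282)),("rf",(72,178),(725,130)),("barn",(278,105),(520,168)),("barf",(210,187),(570,68))]:
    z=.111 if n[0]!='b' else .141
    print(n,tri(s,S(*a),t,T(*b)),plane(s,S(*a),z),plane(t,T(*b),z))
for c,uv,n in((s,(297,200),"s"),(t,(246,268),"t")):
    im=c["pixels"][:,:,::-1]
    hsv=cv2.cvtColor(im,cv2.COLOR_RGB2HSV) 
    # grey-green vs cream table: low b-excess
    p=c["pixels"].astype(int); m=((p[:,:,0]-p[:,:,2]<12)&(p.sum(2)>150)).astype(np.uint8)
    m=cv2.morphologyEx(m,cv2.MORPH_CLOSE,np.ones((7,7)));m=cv2.morphologyEx(m,cv2.MORPH_OPEN,np.ones((9,9)))
    k,l,st,ce=cv2.connectedComponentsWithStats(m);i=l[uv[1],uv[0]]
    print(n,"lid",i,st[i],ce[i],plane(c,ce[i],.006),"click",plane(c,uv,.006))
E
```

```text
fn [ 0.4874 -0.1169  0.1101] [ 0.487  -0.1148  0.111 ] [ 0.4877 -0.1178  0.111 ]
ff [ 0.5653 -0.1168  0.111 ] [ 0.5651 -0.1164  0.111 ] [ 0.5654 -0.117   0.111 ]
rn [ 0.4846 -0.2082  0.1129] [ 0.4851 -0.2122  0.111 ] [ 0.484  -0.2068  0.111 ]
rf [ 0.5623 -0.2114  0.1103] [ 0.5631 -0.2121  0.111 ] [ 0.5616 -0.2109  0.111 ]
barn [ 0.499  -0.1349  0.1439] [ 0.4985 -0.1383  0.141 ] [ 0.4991 -0.1338  0.141 ]
barf [ 0.5499 -0.1375  0.1429] [ 0.5495 -0.1394  0.141 ] [ 0.5502 -0.1371  0.141 ]
s lid 7 [ 270  179   53   46 1848] [295.2213 201.6623] [0.4238 0.0166 0.006 ] click [0.4173 0.0181 0.006 ]
t lid 1 [    0     0   312   420 76209] [120.3863 234.6719] [0.3713 0.3343 0.006 ] click [0.4194 0.0194 0.006 ]
```

View pics/wrist0.png

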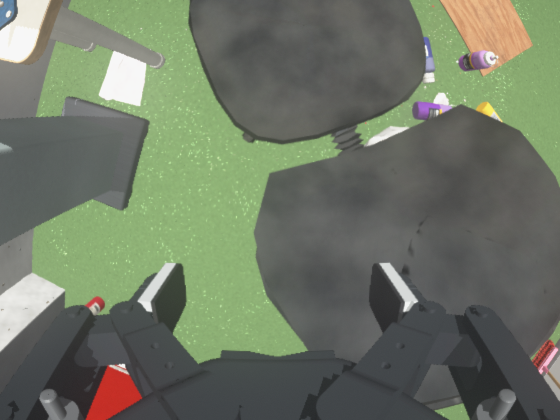

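The wrist view shows only chairs on the floor and nothing close to the gripper. I'll start the approach.

>>> {"op": "drive_tool", "data": {
  "increments": [
    {"delta_pos": [15,-12,-20],"turn": 0,"jaw": 1},
    {"delta_pos": [28,-23,-10],"turn": 0,"jaw": 1},
    {"delta_pos": [28,-23,0],"turn": 0,"jaw": 1},
    {"delta_pos": [28,-23,0],"turn": 0,"jaw": 1},
    {"delta_pos": [28,-23,0],"turn": 0,"jaw": 1},
    {"delta_pos": [28,-23,0],"turn": 0,"jaw": 1},
    {"delta_pos": [28,-23,0],"turn": 0,"jaw": 1},
    {"delta_pos": [28,-23,0],"turn": 0,"jaw": 1}
  ]
}}

```text
time: 0.92
tool_pos: [0.3739, -0.3946, 0.4347]
tcp_rot: [3.091, 0.559, 0.0]
wrist_force: [1.0, 0.2, -0.5]
width: 1.002
grip_force: 0.0
```

>>> {"op": "drive_tool", "data": {
  "increments": [
    {"delta_pos": [28,-23,0],"turn": 0,"jaw": 1},
    {"delta_pos": [28,-23,0],"turn": 0,"jaw": 1},
    {"delta_pos": [28,-23,0],"turn": 0,"jaw": 1},
    {"delta_pos": [28,-23,0],"turn": 0,"jaw": 1},
    {"delta_pos": [28,-23,0],"turn": 0,"jaw": 1},
    {"delta_pos": [0,0,0],"turn": 0.12,"jaw": 1},
    {"delta_pos": [0,0,0],"turn": 0.12,"jaw": 1},
    {"delta_pos": [0,0,0],"turn": 0.118,"jaw": 1}
  ]
}}

```text
time: 1.58
tool_pos: [0.4647, -0.2384, 0.4347]
tcp_rot: [3.142, -0.006, -0.0]
wrist_force: [0.2, -0.0, 0.4]
width: 1.0
grip_force: 0.0
```

Run:
```python
from h import *
s=bot.read_state();c=bot.read_camera("wrist");cv2.imwrite("pics/w1.png",c["pixels"][:,:,::-1])
print(s["time"],s["tool_pos"],s["tcp_rot"],s["q"],s["wrist_force"])
```

```text
1.5833 [ 0.46472736 -0.23841782  0.43466867] [ 3.14153692e+00 -5.91917116e-03 -5.72785198e-05] [-5.21684775e-01 -4.50220642e-02  1.88937756e+00 -6.40259679e-05
  1.29724389e+00  1.05289717e+00] [ 0.24159771 -0.02513694  0.35045773]
```

View pics/w1.png

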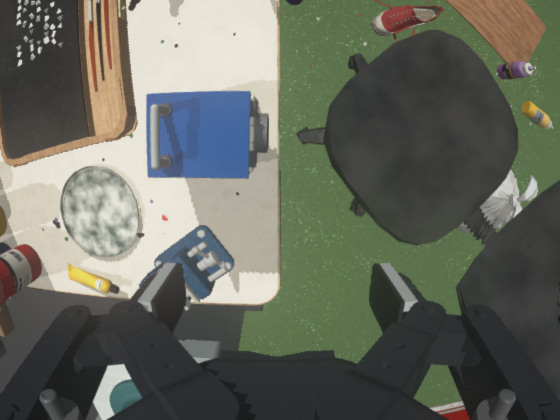

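The bar runs from (156,104) to (153,167). The hood's edges are parallel to the image axes, and the lid's centre is at (102,212).

```bash
cat >> h.py <<'E'
def wplane(c,s,uv,z):
    f=210/np.tan(np.radians(c["fovy"])/2);d=np.array([uv[0]-c["cx"],uv[1]-c["cy"]]);r=np.hypot(*d);t=r/f
    v=np.array([*(np.sin(t)*d/r),np.cos(t)]);H=np.array(c["hand_eye"]);M=R.from_rotvec(s["tcp_rot"]).as_matrix()
    o=M@H[:3,3]+s["tool_pos"];v=M@H[:3,:3]@v;return o+v*(z-o[2])/v[2]
E
python3 - <<'E'
from h import *
s=bot.read_state();c=bot.read_camera("wrist")
np.set_printoptions(precision=4,suppress=True)
for n,uv,z in[("barf",(156,104),.143),("barn",(153,167),.143),("ff",(147,94),.111),("fn",(147,177),.111),("rf",(250,92),.111),("rn",(249,178),.111),("lid",(102,212),.008),("lidL",(62,212),.008),("lidR",(140,212),.008),("lidT",(100,166),.008),("lidB",(105,259),.008)]: print(n,wplane(c,s,uv,z))
E
```

```text
barf [ 0.5537 -0.1409  0.143 ]
barn [ 0.5008 -0.1352  0.143 ]
ff [ 0.5666 -0.1197  0.111 ]
fn [ 0.4874 -0.115   0.111 ]
rf [ 0.5616 -0.2169  0.111 ]
rn [ 0.4836 -0.2143  0.111 ]
lid [0.4249 0.0061 0.008 ]
lidL [0.4258 0.0805 0.008 ]
lidR [ 0.4242 -0.0551  0.008 ]
lidT [0.4896 0.0001 0.008 ]
lidB [0.3531 0.0152 0.008 ]
```

>>> {"op": "drive_tool", "data": {
  "increments": [
    {"delta_pos": [20,-34,0],"turn": 0.035,"jaw": 0.2},
    {"delta_pos": [20,-34,0],"turn": 0,"jaw": 0.2},
    {"delta_pos": [22,-32,0],"turn": 0,"jaw": 0.2},
    {"delta_pos": [0,0,35],"turn": 0,"jaw": 0.2},
    {"delta_pos": [0,0,35],"turn": 0,"jaw": 0.2},
    {"delta_pos": [0,0,20],"turn": 0,"jaw": 0.2},
    {"delta_pos": [0,0,0],"turn": 0,"jaw": 0.2},
    {"delta_pos": [0,0,0],"turn": 0,"jaw": 0.2}
  ]
}}

```text
time: 2.35
tool_pos: [0.528, -0.1411, 0.3434]
tcp_rot: [-3.14, 0.052, 0.005]
wrist_force: [-0.5, 0.3, 1.5]
width: 0.601
grip_force: 0.0
```

Run:
```python
from h import *
s=bot.read_state();c=bot.read_camera("wrist");cv2.imwrite("pics/w2.png",c["pixels"][:,:,::-1])
print(s["time"],s["tool_pos"],s["tcp_rot"],s["width"],s["wrist_force"])
```

```text
2.35 [ 0.52803347 -0.14106808  0.34344828] [-3.14017088  0.05219387  0.0050979 ] 0.600934133099982 [-0.48706853  0.34826425  1.50342633]
```

View pics/w2.png

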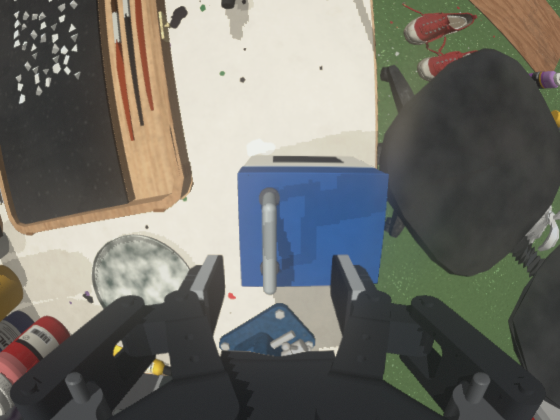

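The bar is at (269,192)–(269,292), vertical and so aligned with the tool. The pads sit on either side of it at columns 210 and 345.

Run:
```python
from h import *
s=bot.read_state();c=bot.read_camera("wrist")
np.set_printoptions(precision=4,suppress=True)
for n,uv,z in[("barf",(269,192),.143),("barn",(269,292),.143),("ff",(239,171),.111),("rf",(386,169),.111),("lidL",(93,283),.008),("lidT",(130,235),.008)]: print(n,wplane(c,s,uv,z))
```

```text
barf [ 0.5608 -0.1392  0.143 ]
barn [ 0.4998 -0.1365  0.143 ]
ff [ 0.5683 -0.1197  0.111 ]
rf [ 0.5672 -0.215   0.111 ]
lidL [0.4309 0.0827 0.008 ]
lidT [0.4916 0.0173 0.008 ]
```

>>> {"op": "drive_tool", "data": {
  "grip_force": 30,
  "increments": [
    {"delta_pos": [1,-3,20],"turn": 0,"jaw": 0.2},
    {"delta_pos": [0,0,15],"turn": 0,"jaw": 0},
    {"delta_pos": [0,0,8],"turn": 0,"jaw": -0.5},
    {"delta_pos": [0,0,0],"turn": 0,"jaw": -1},
    {"delta_pos": [0,0,0],"turn": 0,"jaw": -1},
    {"delta_pos": [0,0,0],"turn": 0,"jaw": -1},
    {"delta_pos": [0,0,0],"turn": 0,"jaw": -1},
    {"delta_pos": [0,0,0],"turn": 0,"jaw": -1}
  ]
}}

```text
time: 3.12
tool_pos: [0.5299, -0.1375, 0.3034]
tcp_rot: [-3.139, 0.056, -0.001]
wrist_force: [-2.6, 5.1, 0.7]
width: 0.075
grip_force: 29.6
```

>>> {"op": "drive_tool", "data": {
  "increments": [
    {"delta_pos": [0,5.4,-7],"turn": 0,"jaw": -1},
    {"delta_pos": [0,6.2,-6],"turn": 0,"jaw": -1},
    {"delta_pos": [0,6.7,-5.7],"turn": 0,"jaw": -1},
    {"delta_pos": [0,7.1,-5.1],"turn": 0,"jaw": -1},
    {"delta_pos": [0,7.5,-4.4],"turn": 0,"jaw": -1},
    {"delta_pos": [0,7.9,-3.8],"turn": 0,"jaw": -1},
    {"delta_pos": [0,8.1,-3],"turn": 0,"jaw": -1},
    {"delta_pos": [0,8.4,-2.4],"turn": 0,"jaw": -1}
  ]
}}

```text
time: 3.78
tool_pos: [0.5278, -0.1962, 0.3412]
tcp_rot: [3.141, -0.056, 0.002]
wrist_force: [-1.7, 4.6, 1.5]
width: 0.077
grip_force: 29.3
```

>>> {"op": "drive_tool", "data": {
  "increments": [
    {"delta_pos": [0,8.6,-1.6],"turn": 0,"jaw": -1},
    {"delta_pos": [0,8.7,-0.9],"turn": 0,"jaw": -1},
    {"delta_pos": [0,8.7,0],"turn": 0,"jaw": -1},
    {"delta_pos": [0,8.7,0.6],"turn": 0,"jaw": -1},
    {"delta_pos": [0,8.6,1.4],"turn": 0,"jaw": -1},
    {"delta_pos": [0,8.5,2.2],"turn": 0,"jaw": -1},
    {"delta_pos": [0,8.2,2.9],"turn": 0,"jaw": -1},
    {"delta_pos": [0,7.9,3.6],"turn": 0,"jaw": -1}
  ]
}}

```text
time: 4.45
tool_pos: [0.5255, -0.2643, 0.3306]
tcp_rot: [3.141, -0.056, 0.002]
wrist_force: [0.8, 3.0, 0.3]
width: 0.078
grip_force: 29.5
```

Now I'll continue to about 102° and look.

>>> {"op": "drive_tool", "data": {
  "increments": [
    {"delta_pos": [0,7.6,4.3],"turn": 0,"jaw": -1},
    {"delta_pos": [0,7.2,4.9],"turn": 0,"jaw": -1},
    {"delta_pos": [0,6.7,5.6],"turn": 0,"jaw": -1},
    {"delta_pos": [0,6.3,6.1],"turn": 0,"jaw": -1},
    {"delta_pos": [0,2,2.3],"turn": 0,"jaw": -1},
    {"delta_pos": [0,0,0],"turn": 0,"jaw": -1},
    {"delta_pos": [0,0,0],"turn": 0,"jaw": -1}
  ]
}}

```text
time: 5.03
tool_pos: [0.5245, -0.293, 0.3071]
tcp_rot: [-3.141, 0.056, -0.0]
wrist_force: [4.3, 1.3, -2.3]
width: 0.071
grip_force: 29.1
```

Run:
```python
from h import *
a=[bot.read_camera(n)["pixels"][:,:,::-1] for n in("scene","top","wrist")]
b=[cv2.resize(a[0][100:260,100:260],(400,400)),cv2.resize(a[1][190:350,270:430],(400,400))]
cv2.imwrite("pics/m3.png",np.hstack(b))
```

```text
(no output)
```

View pics/m3.png

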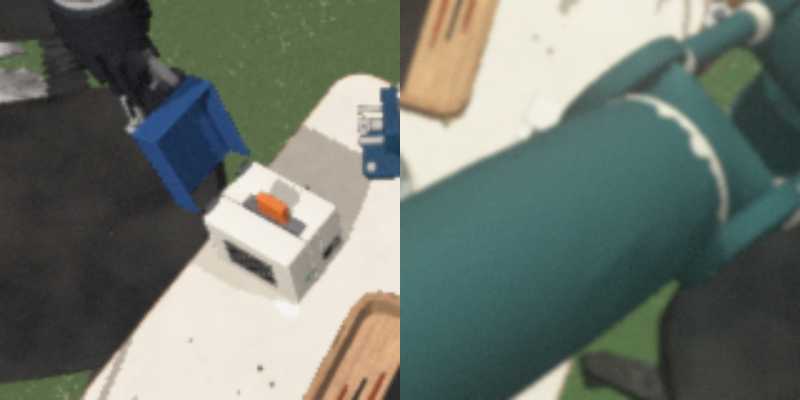

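The hood is open to about 100°, and the orange tab is visible at crop (273,208). I'll release by opening slightly and rise straight up.

>>> {"op": "drive_tool", "data": {
  "increments": [
    {"delta_pos": [0,0,0],"turn": 0,"jaw": -0.6},
    {"delta_pos": [0,0,0],"turn": 0,"jaw": -0.6},
    {"delta_pos": [0,3,0],"turn": 0,"jaw": -0.6},
    {"delta_pos": [0,2,-10],"turn": 0,"jaw": -0.6},
    {"delta_pos": [0,2,-15],"turn": 0,"jaw": -0.6},
    {"delta_pos": [0,2,-20],"turn": 0,"jaw": -0.6},
    {"delta_pos": [0,0,-30],"turn": 0,"jaw": -0.6},
    {"delta_pos": [0,0,-35],"turn": 0,"jaw": -0.6}
  ]
}}

```text
time: 5.85
tool_pos: [0.5229, -0.3022, 0.4175]
tcp_rot: [-3.14, 0.056, 0.006]
wrist_force: [0.9, -0.9, 0.1]
width: 0.202
grip_force: 0.0
```

Run:
```python
from h import *
np.set_printoptions(precision=4,suppress=True)
s=bot.read_state();print(s["tool_pos"],s["tcp_rot"],s["q"],s["wrist_force"])
c=bot.read_camera("scene");w=bot.read_camera("wrist");cv2.imwrite("pics/w4.png",w["pixels"][:,:,::-1]);cv2.imwrite("pics/s4.png",c["pixels"][:,:,::-1])
for n,i in(("s",c),("w",w)):
    h=cv2.cvtColor(i["pixels"],cv2.COLOR_RGB2HSV);m=cv2.inRange(h,(5,170,120),(14,255,255))
    k,l,st,ce=cv2.connectedComponentsWithStats(m)
    for j in range(1,k):
        if st[j][4]>25: print(n,st[j],ce[j],plane(c,ce[j],.1) if n=="s" else wplane(i,s,ce[j],.1))
```

```text
[ 0.5229 -0.3022  0.4175] [-3.1396  0.0559  0.0061] [-0.565   0.1243  1.7454 -0.0008  1.276   1.0417] [ 0.9048 -0.8629  0.123 ]
s [203 178  12  11  77] [208.6494 182.7792] [ 0.5299 -0.1553  0.1   ]
s [235 259  14  28  43] [240.814 273.   ] [0.677  0.0271 0.1   ]
s [214 278  13  24  34] [219.6471 290.    ] [0.7284 0.0101 0.1   ]
s [ 49 359   5  14  30] [ 50.6    366.4667] [ 1.0045 -0.1755  0.1   ]
```

View pics/w4.png

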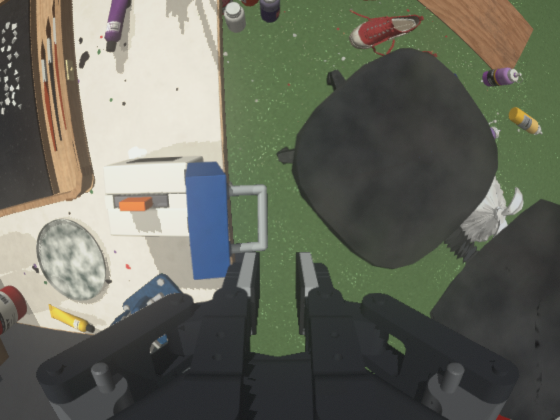

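The hood stays open and the tab is at (136,203). I'll move over the tab and turn −90°.

>>> {"op": "drive_tool", "data": {
  "increments": [
    {"delta_pos": [0,-36,0],"turn": 0,"jaw": 0},
    {"delta_pos": [0,-36,0],"turn": 0,"jaw": 0},
    {"delta_pos": [0,-36,0],"turn": 0,"jaw": 0},
    {"delta_pos": [0,-34,0],"turn": 0,"jaw": 0},
    {"delta_pos": [0,0,0],"turn": -0.121,"jaw": 0},
    {"delta_pos": [0,0,0],"turn": -0.121,"jaw": 0},
    {"delta_pos": [0,0,0],"turn": -0.121,"jaw": 0},
    {"delta_pos": [0,0,0],"turn": -0.121,"jaw": 0}
  ]
}}

```text
time: 6.62
tool_pos: [0.5287, -0.1599, 0.4181]
tcp_rot: [3.06, 0.709, -0.0]
wrist_force: [-0.7, -0.8, -0.0]
width: 0.501
grip_force: 0.0
```

>>> {"op": "drive_tool", "data": {
  "increments": [
    {"delta_pos": [0,0,0],"turn": -0.121,"jaw": 0},
    {"delta_pos": [0,0,0],"turn": -0.121,"jaw": 0},
    {"delta_pos": [0,0,0],"turn": -0.121,"jaw": 0},
    {"delta_pos": [0,0,0],"turn": -0.121,"jaw": 0},
    {"delta_pos": [0,0,0],"turn": -0.121,"jaw": 0},
    {"delta_pos": [0,0,0],"turn": -0.121,"jaw": 0},
    {"delta_pos": [0,0,0],"turn": -0.121,"jaw": 0},
    {"delta_pos": [0,0,0],"turn": -0.121,"jaw": 0}
  ]
}}

```text
time: 7.28
tool_pos: [0.5287, -0.1605, 0.418]
tcp_rot: [2.38, 2.051, -0.001]
wrist_force: [-0.9, 0.3, 0.2]
width: 0.5
grip_force: 0.0
```

>>> {"op": "drive_tool", "data": {
  "increments": [
    {"delta_pos": [0,0,20],"turn": -0.119,"jaw": 0},
    {"delta_pos": [0,0,30],"turn": 0,"jaw": 0},
    {"delta_pos": [0,0,20],"turn": 0,"jaw": 0},
    {"delta_pos": [0,0,0],"turn": 0,"jaw": 0},
    {"delta_pos": [0,0,0],"turn": 0,"jaw": 0}
  ]
}}

```text
time: 7.7
tool_pos: [0.5283, -0.1602, 0.3468]
tcp_rot: [-2.258, -2.18, 0.003]
wrist_force: [0.4, 0.5, -0.2]
width: 0.501
grip_force: 0.0
```

Run:
```python
from h import *
np.set_printoptions(precision=4,suppress=True)
s=bot.read_state();print(s["time"],s["tool_pos"],s["tcp_rot"],s["wrist_force"],s["width"])
M=R.from_rotvec(s["tcp_rot"]).as_matrix();print("yaw",np.arctan2(M[1,0],M[0,0]))
w=bot.read_camera("wrist");cv2.imwrite("pics/w5.png",w["pixels"][:,:,::-1])
h=cv2.cvtColor(w["pixels"],cv2.COLOR_RGB2HSV);m=cv2.inRange(h,(4,150,100),(15,255,255))
k,l,st,ce=cv2.connectedComponentsWithStats(m)
for j in range(1,k):
    if st[j][4]>80:
        p=wplane(w,s,ce[j],.103);bx=cv2.minAreaRect(np.argwhere(l==j)[:,::-1].astype(np.float32))
        print(st[j],ce[j],bx,p,"tool",M.T@(p-s["tool_pos"]))
```

```text
7.7 [ 0.5283 -0.1602  0.3468] [-2.2582 -2.1802  0.0027] [ 0.3695  0.4688 -0.1611] 0.5007990336889789
yaw 1.5356244045670389
[340  23  96   8 434] [391.8687  27.0461] ((387.5, 26.5), (7.0, 95.0), 90.0) [ 0.6093 -0.0249  0.103 ] tool [0.1379 0.0769 0.2436]
[439  49  40   6 171] [458.6257  51.5789] ((458.5, 51.5), (5.0, 39.0), 90.0) [ 0.6614 -0.0369  0.103 ] tool [0.1277 0.1295 0.2435]
[370  50  43   6 145] [392.731   52.2207] ((390.9871826171875, 52.18050003051758), (4.03677225112915, 42.166282653808594), 87.70938873291016) [ 0.6087 -0.0432  0.103 ] tool [0.1195 0.077  0.2436]
[269 202  13  40 484] [274.5537 221.3678] ((275.0, 221.5), (39.0, 12.0), 90.0) [ 0.5252 -0.1583  0.103 ] tool [ 0.0016 -0.0024  0.2438]
```

View pics/w5.png

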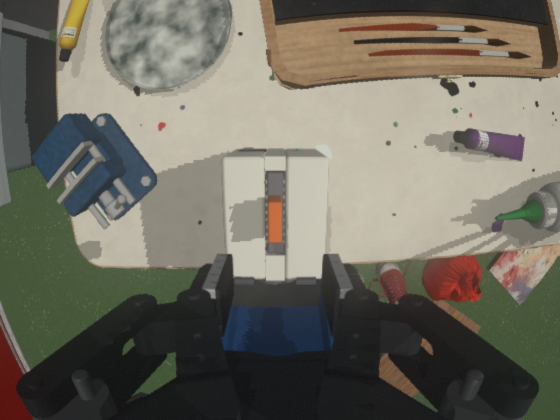

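The tab at (275,221) is aligned with the tool and about 2 mm off laterally. I'll descend to a TCP height of about 0.258 and grip.

>>> {"op": "drive_tool", "data": {
  "increments": [
    {"delta_pos": [1,-2.4,25],"turn": 0,"jaw": 0},
    {"delta_pos": [0,0,25],"turn": 0,"jaw": 0},
    {"delta_pos": [0,0,20],"turn": 0,"jaw": 0},
    {"delta_pos": [0,0,12],"turn": 0,"jaw": -0.3},
    {"delta_pos": [0,0,7],"turn": 0,"jaw": -0.3},
    {"delta_pos": [0,0,0],"turn": 0,"jaw": -0.3},
    {"delta_pos": [0,0,0],"turn": 0,"jaw": -0.3}
  ]
}}

```text
time: 8.33
tool_pos: [0.5273, -0.1593, 0.2599]
tcp_rot: [2.259, 2.181, 0.001]
wrist_force: [0.4, -0.3, -0.1]
width: 0.348
grip_force: 0.0
```

>>> {"op": "drive_tool", "data": {
  "grip_force": 50,
  "increments": [
    {"delta_pos": [0,0,0],"turn": 0,"jaw": -1},
    {"delta_pos": [0,0,0],"turn": 0,"jaw": -1},
    {"delta_pos": [0,0,0],"turn": 0,"jaw": -1},
    {"delta_pos": [0,0,0],"turn": 0,"jaw": -1},
    {"delta_pos": [0,0,0],"turn": 0,"jaw": -1},
    {"delta_pos": [0,0,0],"turn": 0,"jaw": -1}
  ]
}}

```text
time: 8.83
tool_pos: [0.527, -0.1593, 0.2605]
tcp_rot: [2.258, 2.181, 0.001]
wrist_force: [-2.6, 0.0, 5.8]
width: 0.101
grip_force: 50.2
```

>>> {"op": "drive_tool", "data": {
  "increments": [
    {"delta_pos": [0,0,-6],"turn": 0,"jaw": -1},
    {"delta_pos": [0,0,-10],"turn": 0,"jaw": -1},
    {"delta_pos": [0,0,-10],"turn": 0,"jaw": -1},
    {"delta_pos": [0,0,-12],"turn": 0,"jaw": -1},
    {"delta_pos": [0,0,-14],"turn": 0,"jaw": -1},
    {"delta_pos": [0,0,-14],"turn": 0,"jaw": -1},
    {"delta_pos": [0,0,-16],"turn": 0,"jaw": -1},
    {"delta_pos": [0,0,-16],"turn": 0,"jaw": -1}
  ]
}}

```text
time: 9.5
tool_pos: [0.5266, -0.159, 0.3586]
tcp_rot: [2.259, 2.182, 0.001]
wrist_force: [0.6, 0.3, -1.4]
width: 0.104
grip_force: 49.3
```

>>> {"op": "drive_tool", "data": {
  "increments": [
    {"delta_pos": [0,0,-12],"turn": 0,"jaw": -1},
    {"delta_pos": [0,0,0],"turn": 0,"jaw": -1},
    {"delta_pos": [0,0,0],"turn": 0,"jaw": -1},
    {"delta_pos": [0,0,0],"turn": 0,"jaw": -1}
  ]
}}

```text
time: 9.83
tool_pos: [0.5263, -0.1589, 0.3681]
tcp_rot: [-2.259, -2.182, 0.001]
wrist_force: [-1.0, 0.6, -2.3]
width: 0.104
grip_force: 49.3
```

Run:
```python
from h import *
c=bot.read_camera("scene");w=bot.read_camera("wrist")
a=cv2.resize(c["pixels"][90:250,120:340,::-1],(440,320));b=cv2.resize(w["pixels"][:,:,::-1],(360,270))
o=np.zeros((320,800,3),np.uint8);o[:,:440]=a;o[:270,440:]=b;cv2.imwrite("pics/m6.png",o)
```

```text
(no output)
```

View pics/m6.png

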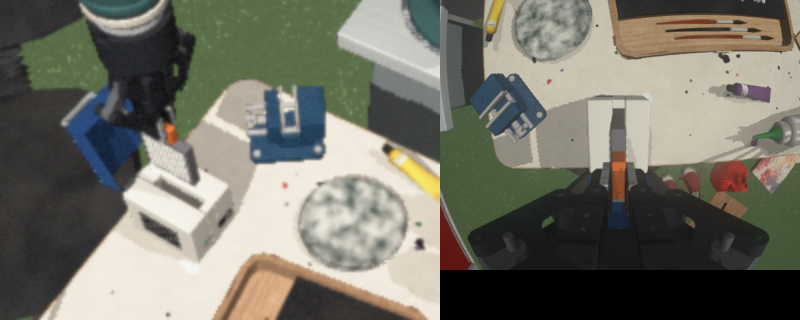

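The filter is out and upright. Next I'll carry it over the lid, moving in +y first and then back in x.

>>> {"op": "drive_tool", "data": {
  "increments": [
    {"delta_pos": [15,0,-10],"turn": 0,"jaw": -1},
    {"delta_pos": [25,0,-10],"turn": 0,"jaw": -1},
    {"delta_pos": [28,0,0],"turn": 0,"jaw": -1},
    {"delta_pos": [28,-10,0],"turn": 0,"jaw": -1},
    {"delta_pos": [28,-20,0],"turn": 0,"jaw": -1},
    {"delta_pos": [25,-25,0],"turn": 0,"jaw": -1},
    {"delta_pos": [15,-25,0],"turn": 0,"jaw": -1},
    {"delta_pos": [5,-20,0],"turn": 0,"jaw": -1}
  ]
}}

```text
time: 10.6
tool_pos: [0.4306, 0.0152, 0.3871]
tcp_rot: [-2.255, -2.182, 0.003]
wrist_force: [0.7, 0.4, -1.1]
width: 0.103
grip_force: 49.3
```

>>> {"op": "drive_tool", "data": {
  "increments": [
    {"delta_pos": [0,-12,10],"turn": -0.035,"jaw": -1},
    {"delta_pos": [0,0,15],"turn": 0,"jaw": -1},
    {"delta_pos": [0,0,11],"turn": 0,"jaw": -1},
    {"delta_pos": [0,0,5],"turn": 0,"jaw": -1},
    {"delta_pos": [0,0,0],"turn": 0,"jaw": -1},
    {"delta_pos": [0,0,0],"turn": 0,"jaw": -1},
    {"delta_pos": [0,0,0],"turn": 0,"jaw": -1},
    {"delta_pos": [0,0,0],"turn": 0,"jaw": -1}
  ]
}}

```text
time: 11.27
tool_pos: [0.4212, 0.0136, 0.3484]
tcp_rot: [2.221, 2.22, 0.001]
wrist_force: [0.2, 0.5, -0.4]
width: 0.099
grip_force: 49.2
```

Run:
```python
from h import *
c=bot.read_camera("scene");w=bot.read_camera("wrist")
a=cv2.resize(c["pixels"][90:250,140:360,::-1],(440,320));b=cv2.resize(w["pixels"][:,:,::-1],(360,270))
o=np.zeros((320,800,3),np.uint8);o[:,:440]=a;o[:270,440:]=b;cv2.imwrite("pics/m7.png",o)
s=bot.read_state();print(s["q"],s["joint_vel"])
```

```text
[-2.66627034e-02 -1.88844582e-01  2.17945545e+00  2.10967873e-05
  1.14986190e+00 -2.63870321e-02] [ 0.00038437 -0.0020187   0.00722648  0.00140856 -0.00056756 -0.00050627]
```

View pics/m7.png

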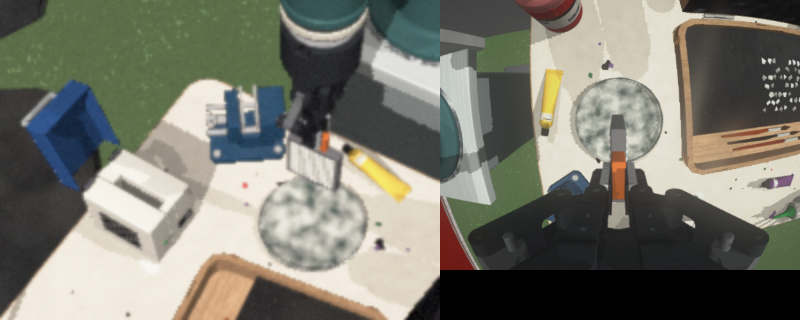

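The filter is held upright over the lid with its broad side facing the robot. The hood is still open and nothing else has moved, so I'm handing in.

```bash
python3 -c "
from workcell import bot
print(bot.finish_job())"
```

```text
the job is handed in; nothing more can be done
None
```

I opened the hood to about 100° and left it open. The filter is out and held upright over the middle of the tin lid, lower edge about 10 cm up and broad side facing the robot; I handed the job in at about 11 s and got no verdict back.

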